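Power up the hardness tester and apply the test load

TASK

Run a loading cycle on the hardness tester with the fingertips: first switch the socket strip on by pressing down the raised end of its rocker, then push the round key on the tester's control desk fully in so that it stays in, and only then press the long bar key fully down, keep it down for at least two seconds without a break, and let it come up again. Leave the square key unpressed and the things lying about where they are, and finish with the hand clear.

Things in the scene. Friction and masses are not known exactly. Their poses are not given: they have to be found in the camera images.
- rocker_raised (a point): Press point of the socket strip's rocker: on top of the wing that stands up at the start (the one towards the strip's -x end), 21 mm from the pivot. Moves with the rocker: 58 mm above the table when off, 51 mm when fully on. Pressed straight down until the wing is level; needs about 2.5 N here and stays where it is left.
- rocker (a joint): Rocker angle in rad: 0 to 0.04 at the start (off), 0.36 = fully on; grows as the raised wing goes down. The rocker is a light grey V, 54 mm long along the strip, 26 mm wide. Off: the raised wing slopes up at 0.36 rad to an end 61 mm above the table, the other wing is level. On: the other way round.
- strip_top (a point): Centre of the top face of the socket strip (fixed to the table, 260 mm long along its own x, 60 mm wide, 40 mm high); the rocker's pivot lies 80 mm from here towards the strip's -x end, 11 mm above that face.
- desk: Control desk of the tester, fixed to the table: ivory box 150 mm along its x, 230 mm along its y, 50 mm high with a dark top; origin at the centre of its underside. Three light grey keys in a row along its y, 30 mm to the -x side of its centre, 60 mm apart, in any order. A display hump 22 mm high stands on the +x, +y part of its top.
- round_key_top (a point): Centre of the top of the round key (28 mm diameter), moving with it. Pressed straight down. Its top is 18 mm above the top face of the desk (68 mm above the table) when up. Travel 7 mm at about 3 N; it has no return spring and stays in where it is pushed.
- round_key (a joint): How far the round key is pushed in, m: 0 to 0.001 at the start, 0.007 = fully in.
- bar_key_top (a point): Centre of the top of the long bar key (64 mm along the desk's x, 24 mm wide), moving with it. Pressed straight down. Its top is 18 mm above the top face of the desk (68 mm above the table) when up. Travel 7 mm; sprung, about 5 N when fully down, it comes up when let go.
- bar_key (a joint): How far the bar key is pressed, m: 0 = up, 0.007 = fully down.
- square_key_top (a point): Centre of the top of the square key (28 by 28 mm), not to be pressed. Same height, spring and travel as the bar key.
- square_key (a joint): How far the square key is pressed, m: 0 = up, 0.007 = fully down.
- test_block: Bystander: loose steel disc, 50 mm diameter, 12 mm high, on the +x, -y part of the desk's top; origin at the centre of its underside.
- loupe: Bystander: loose black loupe, 34 mm diameter, 34 mm high, standing beside the socket strip; origin at the centre of its underside.
- specimen: Bystander: loose steel specimen, 30 by 60 mm base 15 mm high with a round boss to 33 mm, on the table on the -x side of the desk; origin at the centre of its underside.
- tray: Bystander: open grey tray, 140 by 120 by 30 mm, at the far left.
- case: Bystander: wooden case, 110 by 160 by 35 mm, at the far right.
- wash_bottle: Bystander: white bottle, 60 mm diameter, 150 mm high, at the left beyond the work.
- driver: Bystander: screwdriver lying at the far right beyond the work.

How it is judged:
On the way, in this order (a step that is already met when the one before it is completed fails the run):
1. the socket strip is switched on at its rocker (value of joint rocker above 0.29 rad), for 0.1 s.
2. the round key is pushed in (value of joint round_key above 0.005 m), for 0.1 s.
3. the bar key is held down for two seconds (value of joint bar_key above 0.005 m), for 1.9 s.
At the end, for the whole second after the job is handed in: Rocker over to on (more than 0.29 of 0.36 rad), round key in (more than 5 of 7 mm), bar key up again (within 1.5 mm) after having been held down more than 5 mm for 1.9 s without a break, square key up (within 1.5 mm), bystanders at rest (value of joint rocker above 0.29 rad and value of joint round_key above 0.005 m and value of joint each of bar_key, square_key below 0.0015 m and linear speed of each of test_block, loupe, specimen, tray, case, wash_bottle, driver below 0.02 m/s); the robot touches nothing.
It fails at once if the square key is pressed (more than 3 mm) (value of joint square_key above 0.003 m).
It fails at once if the round key is pushed in (more than 4 mm) before the strip is on (value of joint round_key above 0.004 m and value of joint rocker below 0.29 rad).
It fails at once if the bar key is pressed (more than 3 mm) before the strip is on and the round key is in (value of joint bar_key above 0.003 m and (value of joint rocker below 0.29 rad or value of joint round_key below 0.005 m)).
It fails at once if a bystander is lifted or shifted by more than 20 mm (distance of any of test_block, loupe, specimen, tray, case, wash_bottle, driver from where it was at the start of the episode above 0.02 m).
It also fails if it takes over 51 s, if anything falls off the work surface, if the arm or the gripper's body presses on something with over 40 N, if the wrist force passes 120 N, or if a joint passes its speed limit or range.

ROBOT

A 7-joint arm with a two-finger parallel gripper is mounted at the origin on the work surface. World frame = base frame: x ahead of the robot, y to its left, z up, the work surface at z = 0. Lengths are in m, angles in rad, forces in N, time in s.
With the tool pointing down it reaches from about 0.425 to 0.875 m from the base axis. Payload 4.7 kg.
Tool frame: the origin (TCP) lies at the very end of the fingers, on their centre line; the grasp point (between the pads) lies behind it (ctrl.tcp_to_grasp is the y of the grasp point in the tool frame, in m); y points along the fingers, x is the direction in which the jaws open and shut, and the axes are right-handed (so a half turn about y gives the same grasp; the last joint's range is limited). The gripper opens to 87 mm and grips with 3 to 60 N. Pads are 19 mm wide; open, the fingers measure 117 mm over their backs; the gripper's body (75 mm by 190 mm) begins 51 mm behind the grasp point.
Start: joints at [-1.256, 0.321, -0.07, 1.45, 0.023, 1.371, -0.057], TCP at [0.193, 0.621, 0.223] pointing down, gripper open.
Joint ranges: [-2.86, 2.86], [-0.3, 2.09], [-1.38, 1.24], [0.06, 2.45], [-1.56, 4.7], [0.09, 2.05], [-2.69, 2.69]. Speed limits (rad/s): [2.57, 2.57, 3.14, 3.14, 3.14, 3.14, 3.14].

INTERFACE

Orientations are given as a rotation vector (axis times angle).
In Python, from bench import ctrl, get_image, workorder gives the robot as it stands.
- The arm moves only by the tool drive_tool, never from a script. Its argument "increments" is text: rows parted by semicolons, each of 5 numbers parted by spaces: the shift along the tool's x, y, z in mm, then the turn about the tool's y in degrees, then the closure in counts, from 0 (fully open) to 255 (shut). In form: tx ty tz yaw fingers; .... A call has 1 to 20 rows; each row shifts and turns the commanded pose from where the row before left it, along the tool's axes as they then stand; what a row does not reach is not made up. A row lasts 1/8 s, in which the tool goes at most 62.5 mm and 10.7 degrees, less where a joint would pass 70% of its speed; a pose out of reach is approached as far as the arm can. A call is refused whole if a number of a shift passes 62.5 or a number of a turn 10.7, either way. A call with a gripper value outside its range is refused whole. The fingers move at their own pace and stop on an object; "squeeze" is the grip in N (left out, the last holds). Time passes only in rows, so rows that do not move let the fingers close. It gives the time, the measured TCP pose, the force and the opening at its end, in the units of the state.
- ctrl.get_state(): the state, without advancing time (a new reading comes with each control period).
- get_image(name): name is "scene" or "top" or "wrist"; returns a dict with "img" (400x640x3 uint8, red, green, blue), "mtx" (3x3 intrinsics, pixels), "camera_from_world" (4x4, takes a point from world to camera coordinates). Camera axes: x right, y up, looking along -z (the intrinsics and any distortion apply to the point x, -y, -z); pixel columns grow to the right and rows downward; lengths in m; the calibration is good to about 2 mm. The wrist camera is an equidistant fisheye: a pixel r from the principal point sees the ray r / f radians off the axis. A picture is of the moment at which its call begins. There is no depth.
- workorder.close_job(): hands the job in, once; it reports no verdict.
The state is a dict: "time": time; "joint_positions": joint angles; "qd": joint speeds; "joint_torque": joint torques, N m; "position": TCP position; "tool_rot": TCP orientation; "ft_force": force on the tool from outside, world axes, zero at the start; "torque": the same for the moment, N m; "grip_width": opening from 0.0 (shut) to 1.0 (fully open).
Only numpy, scipy, OpenCV 4.12 (cv2) and the standard library are available. Lean on these libraries where they do the work, as an engineer would, in place of code of your own. Each camera call takes 0.05 s, during which the arm holds its last target.

## Working session

There is one attempt and no reset: what is moved stays moved. The work goes in short steps, Python scripts to look and compute and a tool call to move; the robot and the scene stay as the last step left them, time stands still between calls to the robot, and variables do not carry over. Pictures are saved under pics/ and viewed, and the job is handed in when it is done.

Besides the shell and the picture viewer there is one more tool, called after ">>>" as name(argument=value, ...) on one line, values as JSON. drive_tool: Moves the arm, as the interface text tells. Its arguments: {"type":"object","properties":{"increments":{"type":"string"},"squeeze":{"type":"number"}},"required":["increments"]}

```bash
mkdir -p pics; cat > look.py <<'E'
import sys,cv2,json,numpy as np
from bench import ctrl,get_image
def snap(n,out):
    d=get_image(n); cv2.imwrite(f'pics/{out}.png',d['img'][:,:,::-1]); np.savez(f'pics/{out}.npz',m=d['mtx'],T=d['camera_from_world']); return d
E
python3 - <<'E'
from look import *
s=ctrl.get_state();print(s, ctrl.tcp_to_grasp)
for n in('scene','top','wrist'):
    d=snap(n,n+'0');print(n,d.keys(),d['mtx'].round(1).tolist(),d['camera_from_world'].round(3).tolist())
E
```

```text
{'time': 0.0, 'joint_positions': array([-1.2558675 ,  0.32185214, -0.070063  ,  1.45169239,  0.02262349,
        1.37081576, -0.05689077]), 'qd': array([ 0.00108679, -0.00122954, -0.00124885,  0.00132932, -0.00016078,
       -0.00203024, -0.00057117]), 'joint_torque': array([ 2.94457623e-04, -4.91282487e+01, -4.03881753e-01, -3.12533391e+01,
       -6.40847068e-02,  4.36048291e-02,  1.55431999e-04]), 'position': array([0.19250341, 0.62024334, 0.22143372]), 'tool_rot': array([-1.33792801, -0.98373928,  0.98625409]), 'ft_force': array([0.50992631, 0.79304348, 0.24350889]), 'torque': array([-0.02100818, -0.01811657, -0.00934851]), 'grip_width': 1.0029317662073185} -0.0187
scene dict_keys(['img', 'mtx', 'camera_from_world']) [[389.6, 0.0, 325.5], [0.0, 389.6, 201.1], [0.0, 0.0, 1.0]] [[0.827, 0.562, -0.009, -0.491], [-0.392, 0.588, 0.707, 0.197], [0.403, -0.581, 0.707, -1.479], [0.0, 0.0, 0.0, 1.0]]
top dict_keys(['img', 'mtx', 'camera_from_world']) [[479.8, 0.0, 319.1], [0.0, 479.8, 207.5], [0.0, 0.0, 1.0]] [[-0.027, -1.0, 0.005, -0.012], [0.994, -0.026, 0.102, -0.593], [-0.102, 0.008, 0.995, -1.695], [0.0, 0.0, 0.0, 1.0]]
wrist dict_keys(['img', 'mtx', 'camera_from_world']) [[309.7, 0.0, 314.9], [0.0, 309.7, 196.8], [0.0, 0.0, 1.0]] [[0.296, 0.955, -0.001, -0.649], [-0.913, 0.283, -0.294, 0.036], [-0.281, 0.088, 0.956, -0.391], [0.0, 0.0, 0.0, 1.0]]
```

View pics/scene0.png

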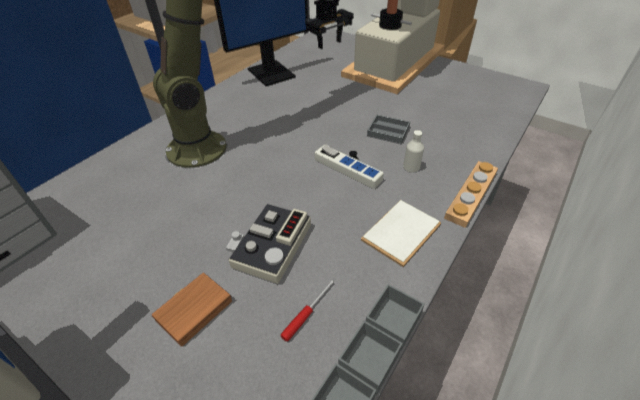

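View pics/top0.png

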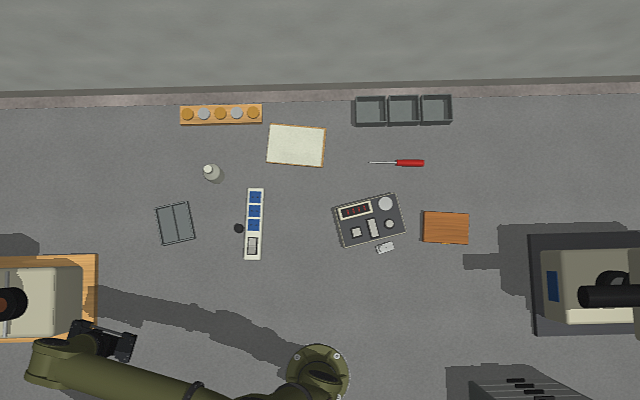

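View pics/wrist0.png

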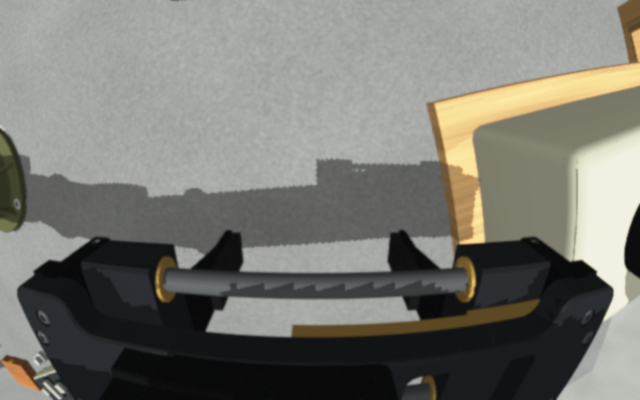

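The top view shows the strip at about (254,224) with the rocker near (252,245). The desk is at about (368,220), with keys near (356,232), (373,228) and (389,224). I'll enlarge these areas.

```bash
python3 - <<'E'
import cv2,numpy as np
t=cv2.imread('pics/top0.png');s=cv2.imread('pics/scene0.png')
a=cv2.resize(t[180:270,225:285],None,fx=6,fy=6,interpolation=cv2.INTER_CUBIC)
b=cv2.resize(t[185:260,325:415],None,fx=7,fy=7,interpolation=cv2.INTER_CUBIC)
cv2.imwrite('pics/ta.png',a);cv2.imwrite('pics/tb.png',b)
cv2.imwrite('pics/sa.png',cv2.resize(s[140:190,305:395],None,fx=8,fy=8,interpolation=cv2.INTER_CUBIC))
cv2.imwrite('pics/sb.png',cv2.resize(s[195:285,220:320],None,fx=6,fy=6,interpolation=cv2.INTER_CUBIC))
E
```

```text
(no output)
```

View pics/ta.png

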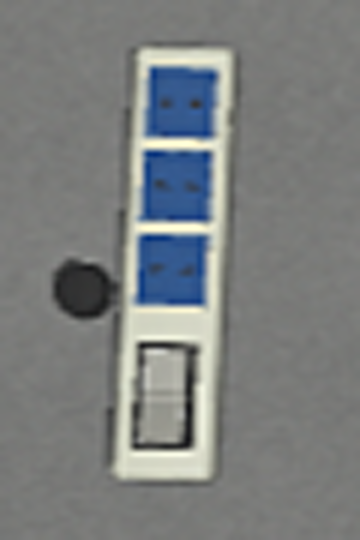

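View pics/tb.png

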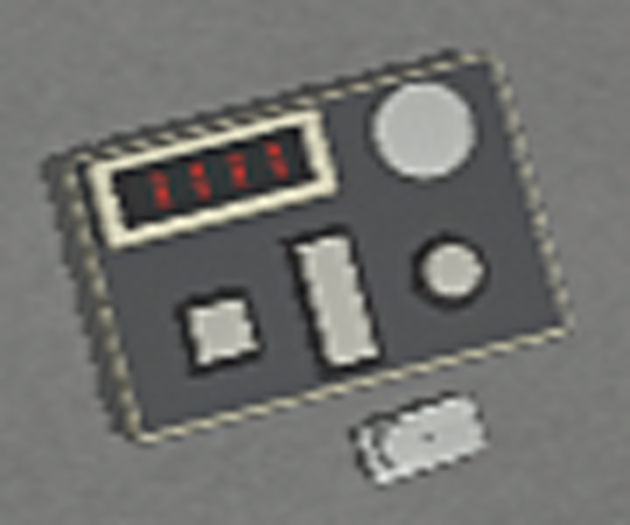

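View pics/sa.png

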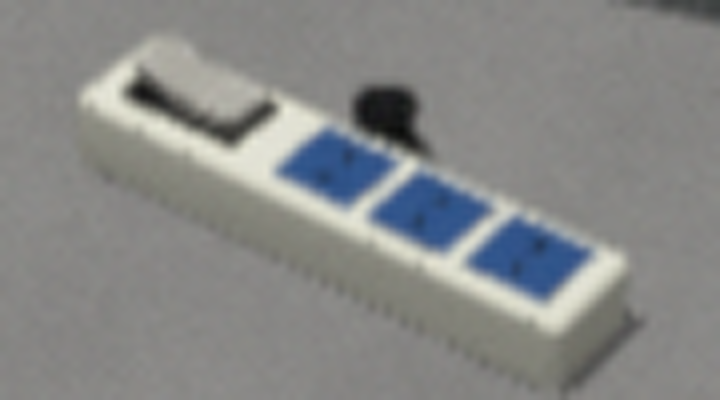

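View pics/sb.png

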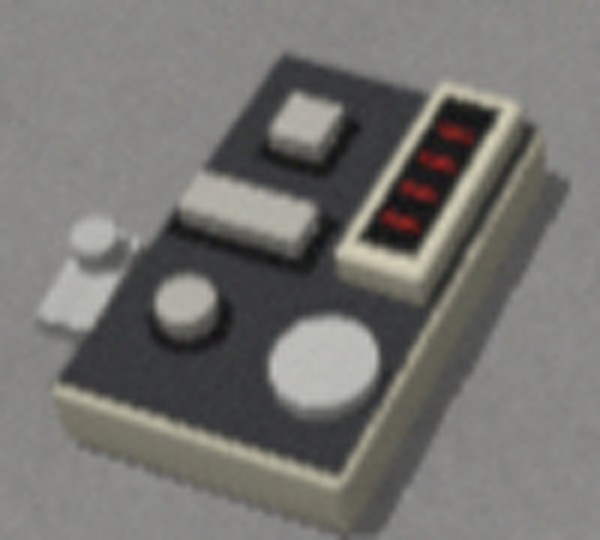

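```bash
cat > geo.py <<'E'
import numpy as np
def unproj(name,px,z):
    d=np.load(f'pics/{name}.npz');m,T=d['m'],d['T'];R,t=T[:3,:3],T[:3,3]
    x=(px[0]-m[0,2])/m[0,0];y=(px[1]-m[1,2])/m[1,1]
    r=R.T@np.array([x,-y,-1]);c=-R.T@t
    return (c+r*(z-c[2])/r[2])
def cp(c,off,s): return (off[0]+(c[0]+.5)/s-.5, off[1]+(c[1]+.5)/s-.5)
E
python3 - <<'E'
from geo import *
print('TOP')
for n,c,z in[('round',(453,270),.068),('bar',(338,299),.068),('sq',(222,331),.068),('c1',(490,57),.05),('c2',(570,325),.05),('c3',(145,437),.05),('c4',(70,160),.05),('disc',(424,130),.062),]:
    print(n,unproj('top0',cp(c,(325,185),7),z).round(4))
for n,c,z in[('s1',(137,47),.04),('s2',(237,50),.04),('s3',(213,478),.04),('s4',(113,475),.04),('rk near end',(161,446),.061),('mid',(165,393),.051),('far',(169,346),.051),('loupe',(82,290),.034)]:
    print(n,unproj('top0',cp(c,(225,180),6),z).round(4))
print('SCENE')
for n,c,z in[('round',(185,298),.068),('bar',(250,209),.068),('sq',(306,121),.068)]:
    print(n,unproj('scene0',cp(c,(220,195),6),z).round(4))
for n,c,z in[('s1',(625,257),.04),('s2',(548,330),.04),('s3',(80,98),.04),('s4',(160,38),.04),('rk near end',(155,57),.061),('mid',(205,84),.051),('far end',(243,105),.051)]:
    print(n,unproj('scene0',cp(c,(305,140),8),z).round(4))
from scipy.spatial.transform import Rotation as R
print(R.from_rotvec([-1.33792801, -0.98373928,  0.98625409]).as_matrix().round(3))
E
```

```text
TOP
round [ 0.5267 -0.2718  0.068 ]
bar [ 0.5137 -0.2136  0.068 ]
sq [ 0.4992 -0.1549  0.068 ]
c1 [ 0.6361 -0.2979  0.05  ]
c2 [ 0.4985 -0.3325  0.05  ]
c3 [ 0.4478 -0.1158  0.05  ]
c4 [ 0.589  -0.0822  0.05  ]
disc [ 0.5983 -0.261   0.062 ]
s1 [0.6703 0.2279 0.04  ]
s2 [0.6669 0.1681 0.04  ]
s3 [0.4128 0.1861 0.04  ]
s4 [0.4162 0.2449 0.04  ]
rk near end [0.4322 0.2136 0.061 ]
mid [0.4632 0.2122 0.051 ]
far [0.4907 0.2095 0.051 ]
loupe [0.5261 0.2631 0.034 ]
SCENE
round [ 0.5271 -0.2657  0.068 ]
bar [ 0.5165 -0.2085  0.068 ]
sq [ 0.5019 -0.1501  0.068 ]
s1 [0.6698 0.2325 0.04  ]
s2 [0.6653 0.1742 0.04  ]
s3 [0.4151 0.1939 0.04  ]
s4 [0.4199 0.2504 0.04  ]
rk near end [0.4419 0.2145 0.061 ]
mid [0.464  0.2214 0.051 ]
far end [0.4863 0.2181 0.051 ]
[[ 0.296 -0.    -0.955]
 [ 0.955 -0.002  0.296]
 [-0.002 -1.    -0.   ]]
```

>>> drive_tool(increments="-26 0 -29.7 0 255; -26 0 -29.7 0 255; -26 0 -29.7 0 255; -26 0 -29.7 0 255; -26 0 -29.7 0 255; -26 0 -29.7 0 255; -26 0 -29.7 0 255; -26 0 -29.7 0 255; -26 0 -29.7 0 255; -26 0 -29.7 0 255; -26 0 -29.7 0 255; -26 0 -29.7 0 255; 0 30 0 -6.5 255; 0 30 0 -6.5 255; 0 20 0 0 255; 0 0 0 0 255; 0 0 0 0 255", squeeze=10)

```text
time: 2.28
position: [0.441, 0.2175, 0.1434]
tool_rot: [-1.243, -1.156, 1.154]
ft_force: [-0.4, 0.7, 0.2]
grip_width: 0.007
```

```bash
python3 - <<'E'
from look import *
from scipy.spatial.transform import Rotation as R
for n in('scene','top','wrist'): snap(n,n+'1')
s=ctrl.get_state();print(s['time'],s['position'],s['ft_force'],s['grip_width'],R.from_rotvec(s['tool_rot']).as_matrix().round(3).tolist())
t=cv2.imread('pics/scene1.png');cv2.imwrite('pics/sa1.png',cv2.resize(t[100:190,285:395],None,fx=6,fy=6,interpolation=cv2.INTER_CUBIC))
E
```

```text
2.425 [0.44122408 0.21768257 0.14368964] [0.40198879 0.44770925 0.30492219] 0.006156644668837833 [[0.074, 0.002, -0.997], [0.997, 0.001, 0.074], [0.001, -1.0, -0.002]]
```

View pics/wrist1.png

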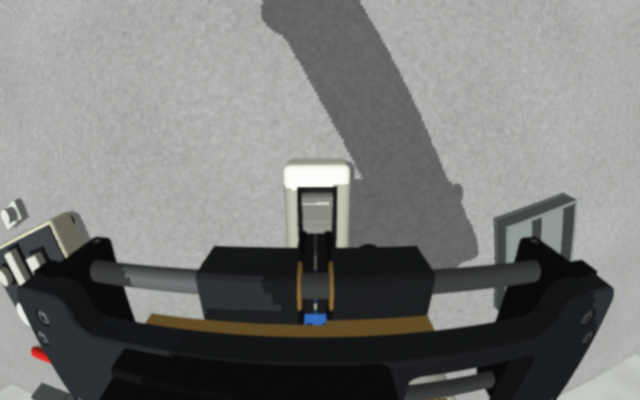

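View pics/sa1.png

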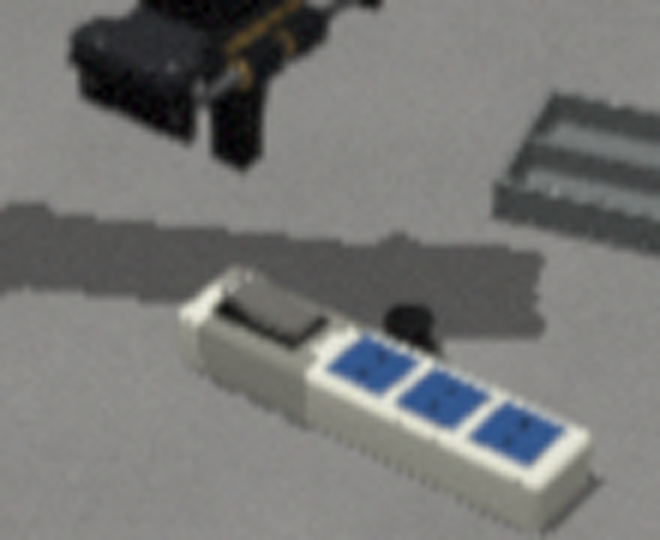

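The wrist view shows the rocker's near end at about (318,192), midway between the strip's sides (286 and 351). I'll locate it with the fisheye model.

```bash
cat >> geo.py <<'E'
def fish(name,px,z):
    d=np.load(f'pics/{name}.npz');m,T=d['m'],d['T'];R,t=T[:3,:3],T[:3,3]
    u=np.array([(px[0]-m[0,2])/m[0,0],(px[1]-m[1,2])/m[1,1]]);th=np.linalg.norm(u);u=u/th*np.sin(th)
    r=R.T@np.array([u[0],-u[1],-np.cos(th)]);c=-R.T@t
    return c+r*(z-c[2])/r[2]
def fproj(name,p):
    d=np.load(f'pics/{name}.npz');m,T=d['m'],d['T'];q=T[:3,:3]@p+T[:3,3];q=np.array([q[0],-q[1],-q[2]])
    th=np.arctan2(np.hypot(q[0],q[1]),q[2]);k=th/np.hypot(q[0],q[1]);return m[:2,:2]@(q[:2]*k)+m[:2,2]
E
python3 - <<'E'
from geo import *
for n,p,z in[('rk near L',(300,193),.061),('rk near R',(336,193),.061),('strip corner L',(286,166),.04),('R',(350,165),.04)]:
    print(n,fish('wrist1',p,z).round(4))
print(fproj('wrist1',np.array([.441,.217,.1437])))
import cv2
t=cv2.imread('pics/wrist1.png');cv2.imwrite('pics/wa1.png',cv2.resize(t[150:270,260:380],None,fx=5,fy=5,interpolation=cv2.INTER_CUBIC))
E
```

```text
rk near L [0.4317 0.2062 0.061 ]
rk near R [0.4339 0.2358 0.061 ]
strip corner L [0.4123 0.1946 0.04  ]
R [0.4156 0.2506 0.04  ]
[313.76535906 247.35093465]
```

View pics/wa1.png

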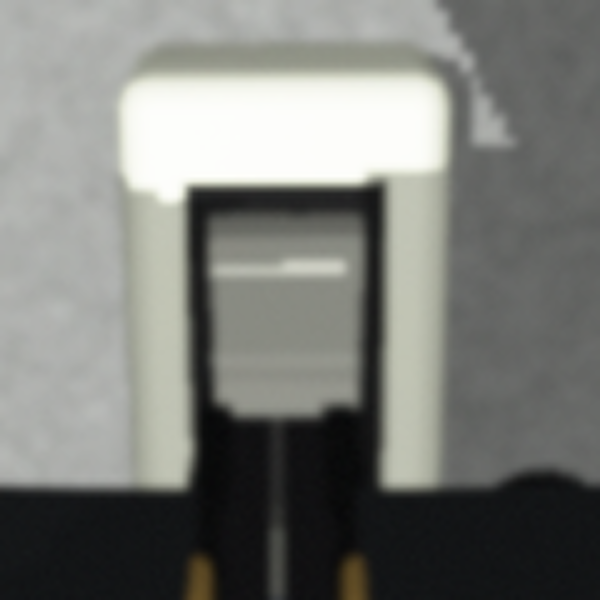

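```bash
python3 - <<'E'
from geo import *
for n,p,z in[('end L',(301.8,203),.061),('end R',(329.3,202.5),.061),('hinge',(316,222),.051),('stripL',(285,175),.04),('R',(349,173),.04)]:
    print(n,fish('wrist1',p,z).round(4))
E
```

```text
end L [0.4405 0.2069 0.061 ]
end R [0.4417 0.2297 0.061 ]
hinge [0.4623 0.2172 0.051 ]
stripL [0.4203 0.1929 0.04  ]
R [0.4227 0.2493 0.04  ]
```

>>> drive_tool(increments="0 30 0 0 255; 0 30 0 0 255; 0 15 0 0 255; 0 6 0 0 255; 0 3 0 0 255; 0 3 0 0 255; 0 3 0 0 255; 0 2 0 0 255; 0 1 0 0 255; 0 0 0 0 255; 0 0 0 0 255")

```text
time: 3.8
position: [0.4408, 0.2178, 0.0513]
tool_rot: [-1.242, -1.155, 1.154]
ft_force: [-5.4, -1.6, 14.5]
grip_width: 0.006
```

```bash
python3 - <<'E'
from look import *
snap('scene','scene2')
s=ctrl.get_state();print(s['time'],s['position'],s['ft_force'])
t=cv2.imread('pics/scene2.png');cv2.imwrite('pics/sa2.png',cv2.resize(t[100:190,285:395],None,fx=6,fy=6,interpolation=cv2.INTER_CUBIC))
E
```

```text
3.85 [0.44081019 0.2177832  0.0512775 ] [-5.7993077  -1.42545902 14.03298001]
```

View pics/sa2.png

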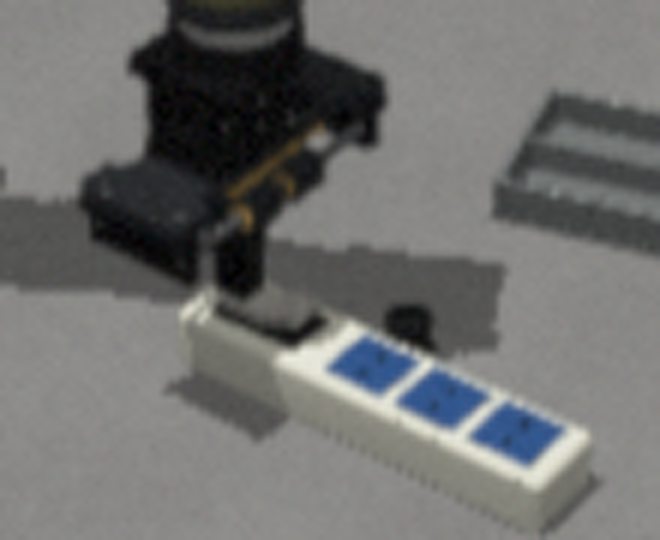

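>>> drive_tool(increments="0 -5 0 0 255; 0 -20 0 0 255; 0 -40 0 0 255; 0 -40 0 0 255; 0 0 0 0 255")

```text
time: 4.47
position: [0.4432, 0.2184, 0.1579]
tool_rot: [-1.245, -1.161, 1.148]
ft_force: [0.3, -0.3, -0.3]
grip_width: 0.008
```

```bash
python3 - <<'E'
from look import *
snap('scene','scene3');snap('wrist','wrist3')
s=ctrl.get_state();print(s['time'],s['position'],s['ft_force'])
t=cv2.imread('pics/scene3.png');w=cv2.imread('pics/wrist3.png')
a=cv2.resize(t[135:185,305:385],(640,400),interpolation=cv2.INTER_CUBIC);b=cv2.resize(w[150:270,260:380],(400,400),interpolation=cv2.INTER_CUBIC)
cv2.imwrite('pics/c3.png',cv2.resize(np.hstack([a,b]),(780,300)))
E
```

```text
4.575 [0.44087887 0.21718481 0.15449926] [ 0.09986242 -0.79678281  0.15940624]
```

View pics/c3.png

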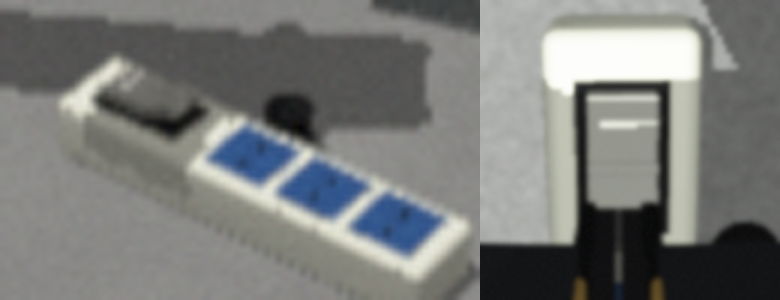

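The near wing is now level and the far wing stands up, so the strip is on. Next is a point above the round key.

>>> drive_tool(increments="-20 0 -5 0 255; -41.6 0 -10.6 0 255; -41.6 0 -10.6 0 255; -41.6 0 -10.6 0 255; -41.6 0 -10.6 0 255; -41.6 0 -10.6 0 255; -41.6 0 -10.6 0 255; -41.6 0 -10.6 0 255; -41.6 0 -10.6 0 255; -41.6 0 -10.6 0 255; -41.6 0 -10.6 0 255; -41.6 0 -10.6 0 255; 0 0 0 0 255; 0 20 0 0 255; 0 0 0 0 255; 0 0 0 0 255")

```text
time: 6.58
position: [0.5264, -0.2668, 0.134]
tool_rot: [-1.241, -1.156, 1.156]
ft_force: [-0.5, -0.2, -0.4]
grip_width: 0.006
```

```bash
python3 - <<'E'
from look import *
from scipy.spatial.transform import Rotation as R
snap('scene','scene4');snap('wrist','wrist4');snap('top','top4')
s=ctrl.get_state();print(s['time'],s['position'],s['ft_force'],R.from_rotvec(s['tool_rot']).as_matrix().round(3).tolist())
t=cv2.imread('pics/scene4.png');cv2.imwrite('pics/sb4.png',cv2.resize(t[175:285,210:320],None,fx=5,fy=5,interpolation=cv2.INTER_CUBIC))
E
```

```text
6.725 [ 0.52702506 -0.26753851  0.1349873 ] [-0.58046165  0.00491382 -0.732765  ] [[0.073, 0.001, -0.997], [0.997, 0.0, 0.073], [0.0, -1.0, -0.001]]
```

View pics/wrist4.png

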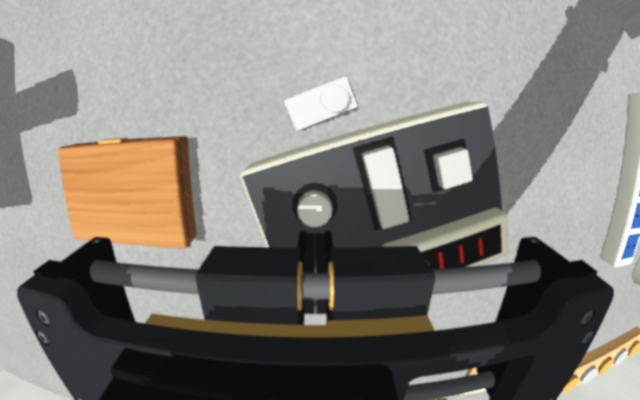

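View pics/sb4.png

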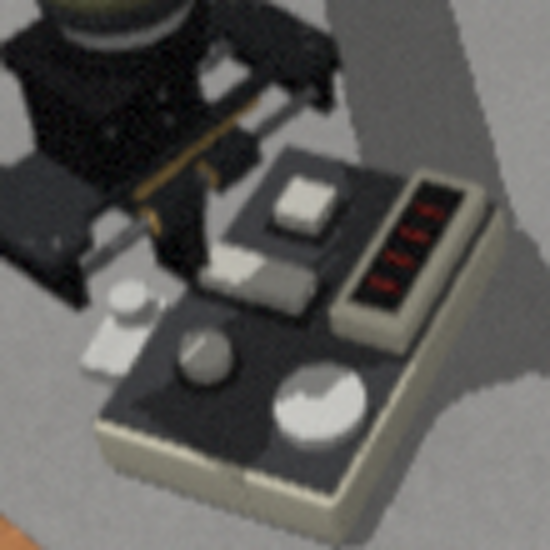

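```bash
python3 - <<'E'
from geo import *
import cv2
for n,p,z in[('round',(316,208),.068),('rnd L',(297.5,208),.068),('R',(334,208),.068),('bar',(386,187),.068),('sq',(453,168),.068)]:
    print(n,fish('wrist4',p,z).round(4))
print(fproj('wrist4',np.array([.527,-.2675,.068])))
t=cv2.imread('pics/wrist4.png');cv2.imwrite('pics/wa4.png',cv2.resize(t[140:260,270:420],None,fx=5,fy=5,interpolation=cv2.INTER_CUBIC))
E
```

```text
round [ 0.5255 -0.2662  0.068 ]
rnd L [ 0.5244 -0.2806  0.068 ]
R [ 0.5265 -0.2521  0.068 ]
bar [ 0.5123 -0.2106  0.068 ]
sq [ 0.5001 -0.1537  0.068 ]
[314.42843804 209.98209917]
```

View pics/wa4.png

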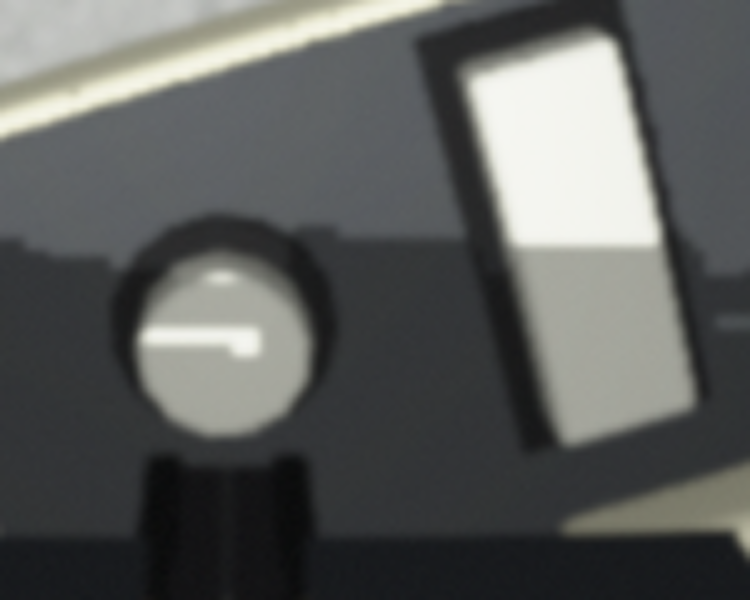

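All three views put the round key within about 2 mm of the tool axis, so I'll press.

>>> drive_tool(increments="0 30 0 0 255; 0 25 0 0 255; 0 8 0 0 255; 0 3 0 0 255; 0 3 0 0 255; 0 2 0 0 255; 0 2 0 0 255; 0 1 0 0 255; 0 1 0 0 255; 0 0 0 0 255; 0 0 0 0 255")

```text
time: 8.1
position: [0.5272, -0.2683, 0.0613]
tool_rot: [-1.244, -1.156, 1.154]
ft_force: [-3.5, 2.0, 11.6]
grip_width: 0.005
```

>>> drive_tool(increments="0 -5 0 0 255; 0 -15 0 0 255; 0 -25 0 0 255; 18 0 6 0 255; 18 0 6 0 255; 19 0 5.6 0 255; 0 0 0 0 255; 0 0 0 0 255")

```text
time: 9.1
position: [0.5134, -0.2128, 0.105]
tool_rot: [-1.245, -1.155, 1.154]
ft_force: [1.1, 0.1, 0.1]
grip_width: 0.003
```

```bash
python3 - <<'E'
from look import *
snap('scene','scene5');snap('wrist','wrist5')
s=ctrl.get_state();print(s['time'],s['position'],s['ft_force'])
t=cv2.imread('pics/scene5.png');w=cv2.imread('pics/wrist5.png')
a=cv2.resize(t[195:285,220:310],(400,400),interpolation=cv2.INTER_CUBIC);b=cv2.resize(w[140:260,240:400],(533,400),interpolation=cv2.INTER_CUBIC)
cv2.imwrite('pics/c5.png',cv2.resize(np.hstack([a,b]),(798,342)))
E
```

```text
9.2 [ 0.51317162 -0.21311927  0.10481457] [-0.34125053 -0.00590487  0.02027581]
```

View pics/c5.png

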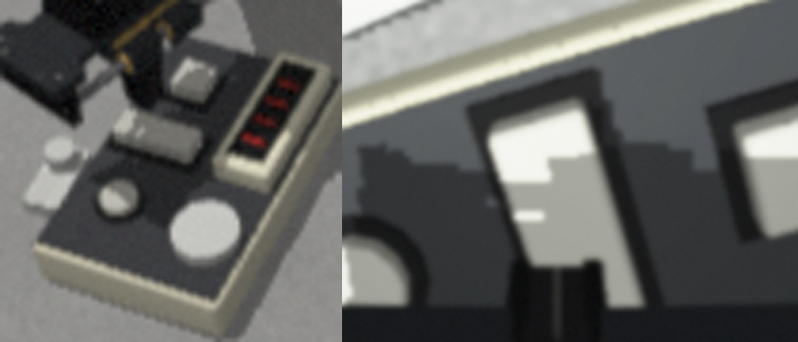

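>>> drive_tool(increments="2 15 0 0 255; 0 15 0 0 255; 0 6 0 0 255; 0 3 0 0 255; 0 3 0 0 255; 0 2 0 0 255; 0 1 0 0 255; 0 0 0 0 255; 0 0 0 0 255")

```text
time: 10.32
position: [0.513, -0.21, 0.0613]
tool_rot: [-1.242, -1.155, 1.154]
ft_force: [-7.0, 2.0, 14.6]
grip_width: 0.008
```

Force is 14.6 N, well above the 5 N spring, and the tip is at 61 mm, so the key is at its stop. I'll hold it there.

>>> drive_tool(increments="0 0 0 0 255; 0 0 0 0 255; 0 0 0 0 255; 0 0 0 0 255; 0 0 0 0 255; 0 0 0 0 255; 0 0 0 0 255; 0 0 0 0 255; 0 0 0 0 255; 0 0 0 0 255; 0 0 0 0 255; 0 0 0 0 255; 0 0 0 0 255; 0 0 0 0 255; 0 0 0 0 255; 0 0 0 0 255; 0 0 0 0 255; 0 0 0 0 255; 0 0 0 0 255; 0 0 0 0 255")

```text
time: 12.82
position: [0.513, -0.21, 0.0613]
tool_rot: [-1.242, -1.155, 1.154]
ft_force: [-7.4, 2.0, 14.8]
grip_width: 0.006
```

>>> drive_tool(increments="0 0 0 0 255; 0 0 0 0 255; 0 0 0 0 255; 0 0 0 0 255; 0 -5 0 0 255; 0 -15 0 0 255; 0 -40 0 0 255; 0 -40 0 0 255; 0 -40 0 0 255; 40 0 40 0 255; 40 0 0 0 255; 40 0 0 0 255; 40 0 0 0 255; 40 0 0 0 255; 0 0 0 0 255; 0 0 0 0 255; 0 0 0 0 255")

```text
time: 14.95
position: [0.4883, -0.0089, 0.1999]
tool_rot: [-1.245, -1.153, 1.152]
ft_force: [0.2, -0.4, 0.7]
grip_width: 0.005
```

```bash
python3 - <<'E'
from look import *
snap('scene','scene6');snap('top','top6')
s=ctrl.get_state();print(s['time'],s['position'],s['ft_force'],abs(s['qd']).max())
t=cv2.imread('pics/scene6.png');w=cv2.imread('pics/top6.png')
a=cv2.resize(t[130:285,220:390],(439,400),interpolation=cv2.INTER_CUBIC);b=cv2.resize(w[90:270,150:480],(733,400),interpolation=cv2.INTER_CUBIC)
cv2.imwrite('pics/c6.png',cv2.resize(np.hstack([a,b]),(798,272)))
cv2.imwrite('pics/d6.png',cv2.resize(t[195:285,220:320],None,fx=6,fy=6,interpolation=cv2.INTER_CUBIC))
E
```

```text
15.05 [ 0.48819412 -0.00866091  0.1997142 ] [-1.14872683  0.39674593  0.68725329] 0.007206239732415106
```

View pics/c6.png

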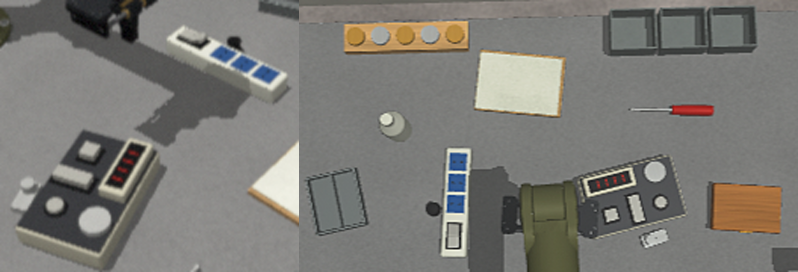

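View pics/d6.png

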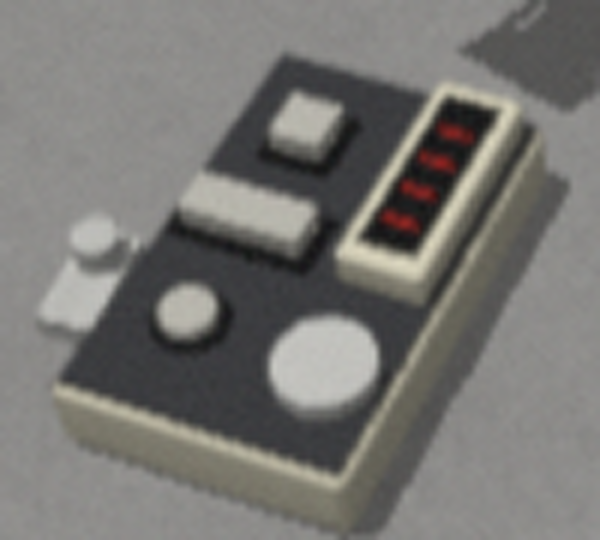

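The round key has sunk: its top has moved from row 298 to row 307 in the crop. The bar and square keys are up, the rocker is over, and nothing else has shifted. The hand is clear at z = 0.20.

```bash
python3 -c "
from bench import workorder
print(workorder.close_job())"
```

```text
the job is handed in; nothing more can be done
None
```

I ran the loading cycle in the required order and handed the job in at about 15 s of the 51 s allowed. No verdict is reported back, so the results below come from my own checks.

| Step | Tip height | Force | Result seen in the pictures |
|---|---|---|---|
| Rocker pressed to its stop | 51 mm | about 14 N | raised wing level, other wing up |
| Round key pushed to its stop | 61 mm | about 12 N | stayed in |
| Bar key held at its stop for about 3 s | 61 mm | about 15 N, steady | came up again when let go |

- **Other objects:** in the final pictures the square key is up, and the test block, loupe, specimen and the other loose things are where they were.
- **Hand:** it is clear at z = 0.20 m, with less than about 1.5 N on the tool.
- **Disagreement:** the scene and top cameras differed by about 5 mm in y. I aimed midway between them, and the wrist camera agreed with that to within about 2 mm.
- **Limits:** none of the checks failed. The joint values themselves can't be read, so the key and rocker states are judged from tip height, force and pictures.

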